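Shut the cheese away for the night

ROBOT

A 6-joint arm with a two-finger parallel gripper is mounted at the origin on the work surface. World frame = base frame: x ahead of the robot, y to its left, z up, the work surface at z = 0. Lengths are in mm, angles in degrees, forces in N, time in s.
With the tool pointing down it reaches from about 300 to 850 mm from the base axis. Payload 4.2 kg.
Tool frame: the origin (TCP) lies midway between the tips of the shut fingers; the grasp point (between the pads) lies 19 mm behind it; z points along the fingers, y is the line along which they close (so a half turn about z gives the same grasp; the last joint's range is limited). The gripper opens to 91 mm and grips with 3 to 60 N. Pads are 32 mm wide; open, the fingers measure 118 mm over their backs; the gripper's body (76 mm by 178 mm) begins 60 mm behind the grasp point.
Start: joints at [-71.104, 18.312, 89.639, -0, 72.044, -1.146], TCP at [197.062, -540.194, 213.976] pointing down, gripper open.
Joint ranges: [-177.97, 177.97], [-48.28, 115.42], [12.27, 149.76], [-77.06, 257.06], [2.81, 150.46], [-146.56, 146.56]. Speed limits (degrees/s): [147.25, 147.25, 180, 180, 180, 180].

INTERFACE

Orientations are given as [roll, pitch, yaw] about the fixed x, y, z axes, in that order (R = Rz(yaw) Ry(pitch) Rx(roll)).
In Python, from workcell import state, grab_frame, camera_model, workorder gives the robot as it stands.
- The arm moves only by the tool carry_out, never from a script. Its argument "commands" is a list of rows, each a list of 7 numbers: the turn, a rotation vector about the tool's x, y, z in degrees, then the shift along the tool's x, y, z in mm, then the opening, from -1 (shut) to 1 (fully open). In form: [[ax, ay, az, dx, dy, dz, hand], ...]. A call has 1 to 20 rows; each row is the pose to reach, as a shift and turn from the pose commanded when the call began, along the tool's axes at that moment; what a row does not reach only later rows make up. A row lasts 1/10 s, in which the tool goes at most 50 mm and 8.59 degrees, less where a joint would pass 70% of its speed; a pose out of reach is approached as far as the arm can. A call with a gripper value outside its range is refused whole. The fingers move at their own pace and stop on an object; "force" is the grip in N (left out, the last holds). Time passes only in rows, so rows that repeat a pose let the fingers close. It gives the time, the measured TCP pose, the force, the opening and the grip force at its end, in the units of the state.
- state(): the state, without advancing time (a new reading comes with each control period).
- grab_frame(name): name is "scene" or "top"; returns the picture (400x640x3 uint8, red, green, blue); there is no depth.
- camera_model(name): a dict with "fx", "fy", "cx", "cy" (pixels), "dist" ([k1, k2, p1, p2, k3] as OpenCV has them; the pictures are not rectified), "origin" and "rotation" of the camera in the world. Camera axes: x right, y up, looking along -z (the intrinsics and any distortion apply to the point x, -y, -z); pixel columns grow to the right and rows downward; lengths in mm; the calibration is good to about 2 mm. A picture is of the moment at which its call begins. camera_model takes no time and is no camera call.
- workorder.job_done(): hands the job in; it is judged then, once.
The state is a dict: "time_s": time; "qpos": joint angles; "qvel": joint speeds; "effort": joint torques, N m; "ee_pos": TCP position; "ee_rot": TCP orientation; "force": force on the tool from outside, world axes, zero at the start; "torque": the same for the moment, N m; "gripper_width": finger opening in mm; "gripper_force": force on a finger pad.
Only numpy, scipy, OpenCV 4.12 (cv2) and the standard library are available. Lean on these libraries where they do the work, as an engineer would, in place of code of your own. Each camera call takes 0.05 s, during which the arm holds its last target. There are 200 camera calls.

TASK

Shut the cheese away so that it does not dry out: with the fingertips, gently push the drawer that holds the round cheeses fully home, and push the propped-up lid of the cheese keeper down until it lies flat on its box, in either order. Do not pinch, lift or slam anything, leave the knife drawer standing open as it is, and do not disturb the jars, cheeses and other things standing about.

Things in the scene. Friction and masses are not known exactly. Their poses are not given: they have to be found in the camera images.
- cheese_drawer: the drawer to shut: a small wooden drawer of the chest, holding two round pale cheeses (54 mm across, 36 mm high). Origin at the centre of the back of its front panel, at the drawer's underside (7 mm above the table); x points into the chest (the way it shuts), z up. Front panel 126 mm wide, from 2 to 72 mm above the origin, 12 mm thick, towards -x. It takes about 2 N to slide.
- cheese_front (a point): centre of the flat outer face of that drawer's front panel, 45 mm above the table; same axes as the drawer. The panel is plain, with a shallow dark strip and no handle
- cheese_tray: the inside of the cheese drawer (walls and floor, 5 to 60 mm above the table, and the inner side of the front panel, up to 78 mm): not to be gripped; origin as the drawer
- cheese_slide (a joint): how far the cheese drawer stands open, m: 0 is fully home, starts at 0.06 to 0.10
- knife_drawer: the neighbouring drawer, of the same build, holding two cheese knives with wooden handles; origin and axes as for the cheese drawer. It may be left or right of it, 128 mm away, and stands open too: to be left open as it is
- knife_front (a point): centre of the outer face of the knife drawer's front panel, 45 mm above the table
- chest: the low wooden chest that holds the two drawers side by side, fixed to the table, 200 mm deep, 270 mm wide, 85 mm high. Origin on the table, 40 mm behind the chest's front plane, halfway across; x points to its back, its front faces the robot. It stands left or right of the keeper.
- keeper: open-topped wooden cheese keeper box fixed to the table, 180 x 180 mm, 90 mm high, with a hinged lid. Origin under its centre; x points to its back, where the hinge is; front faces the robot
- lid_hinge_axis (a point): centre of the lid's hinge line, on the keeper's back rim (90 mm behind the keeper's origin, 94 mm above the table); the line runs along the keeper's y
- lid: the keeper's lid: plain wooden board 184 x 184 mm, 10 mm thick, reaching from the hinge line towards its own -x; origin on the hinge line in its lower face, z out of its top face. Stiff hinge: the lid stays at any angle and must be pushed all the way down, with 3 N or so near its front edge.
- lid_liner: 3 mm cork liner that covers the lid's whole underside; origin as the lid. Only a finger put under the lid can touch it.
- lid_hinge (a joint): angle of the lid, rad: 0 is shut flat on the box, starts at 0.8 to 1.2 (propped up, leaning towards the robot)
- round_a: loose round pale cheese in the front of the cheese drawer, 54 mm across, 36 mm high; origin under its centre
- round_b: the second such cheese, behind the first
- keeper_cheese: loose cheese wheel in the keeper box, 110 mm across, 50 mm high; origin under its centre
- knife_0: loose cheese knife lying in the knife drawer, about 110 mm long, 24 mm wide, 14 mm high
- knife_1: the second cheese knife in the knife drawer
- jar_a: loose glass jar with metal lid, 52 mm across, 75 mm high, between the chest and the keeper; origin under its centre
- jar_b: a second such jar, behind the first
- bottle: loose green bottle, 68 mm across, 240 mm high, near the far edge; origin under its centre
- small_wheel: loose small yellow cheese wheel, 64 mm across, 34 mm high, on the table in front of the keeper; origin under its centre
- log: loose white cheese log lying on the back of the chest's top, 38 mm thick, 75 mm long; origin under its centre
- bowl: loose white bowl, 110 mm across, 50 mm high, at the left; origin under its centre
- spatula: loose spatula lying at the right, 280 mm long
Things that resemble listed ones, but are neither listed nor needed, are in the scene too. What is shaped like the jar_b but black or blue is not meant.

How it is judged:
By the outcome, as a careful person would: the job done as asked, in the order asked, and still so for the second after the job is handed in, with the robot touching nothing.
It also fails if it takes over 50 s, if anything falls off the work surface, if the arm or the gripper's body presses on something with over 40 N, if the wrist force passes 120 N, or if a joint passes its speed limit or range.

## Working session

There is one attempt and no reset: what is moved stays moved. The work goes in short steps, Python scripts to look and compute and a tool call to move; the robot and the scene stay as the last step left them, time stands still between calls to the robot, and variables do not carry over. Pictures are saved under pics/ and viewed, at most 10 in all, crops included, and the job is handed in when it is done.

Besides the shell and the picture viewer there is one more tool, called after "Request:" as name(argument=value, ...) on one line, values as JSON. carry_out: Moves the arm, as the interface text tells. Its arguments: {"type":"object","properties":{"commands":{"type":"array"},"force":{"type":"number"}},"required":["commands"]}

```bash
mkdir -p pics
python3 - <<'E'
from workcell import *
import cv2
for n in("scene","top"):
    cv2.imwrite(f"pics/{n}0.png",grab_frame(n)[:,:,::-1]); print(camera_model(n))
s=state();print(s)
E
```

```text
{'fx': 368.921029493012, 'fy': 368.921029493012, 'cx': 320.43050062619415, 'cy': 209.18006231352197, 'dist': array([-0.08592801,  0.        ,  0.        ,  0.        ,  0.        ]), 'origin': array([1129.24878141, -952.73351127,  857.82582877]), 'rotation': array([55.21865297, -1.27992475, 29.17796697])}
{'fx': 395.83605866396647, 'fy': 395.83605866396647, 'cx': 316.1069597429589, 'cy': 199.7296204780197, 'dist': array([-0.08020087,  0.        ,  0.        ,  0.        ,  0.        ]), 'origin': array([ 430.55935738,   17.10871168, 1182.51610926]), 'rotation': array([  9.15976102,  -0.14476368, -89.28961896])}
{'time_s': 0.1, 'qpos': array([-7.11041092e+01,  1.83474602e+01,  8.96999340e+01, -1.67206046e-03,
        7.20416775e+01, -1.14424139e+00]), 'qvel': array([ 0.00570034, -0.02721535, -0.17491957,  0.0501423 ,  0.09863112,
        0.11415752]), 'effort': array([-7.48222155e-04, -4.13336778e+01, -2.32512474e+01,  7.27651594e-02,
        4.21868311e-02, -6.96172037e-05]), 'ee_pos': array([ 196.90392009, -539.76236877,  213.20601759]), 'ee_rot': array([-1.79910914e+02, -1.89233797e-04,  2.00406488e+01]), 'force': array([-0.72787395,  0.14816667, -0.01760911]), 'torque': array([ 0.01188061,  0.02831731, -0.00038558]), 'gripper_force': 0.0, 'gripper_width': 91.20640323579171}
```

View pics/scene0.png

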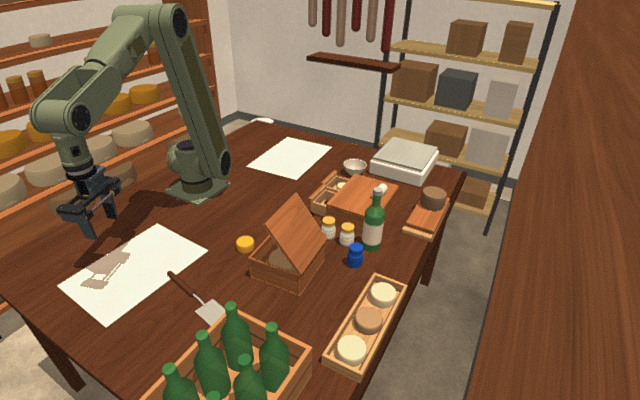

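View pics/top0.png

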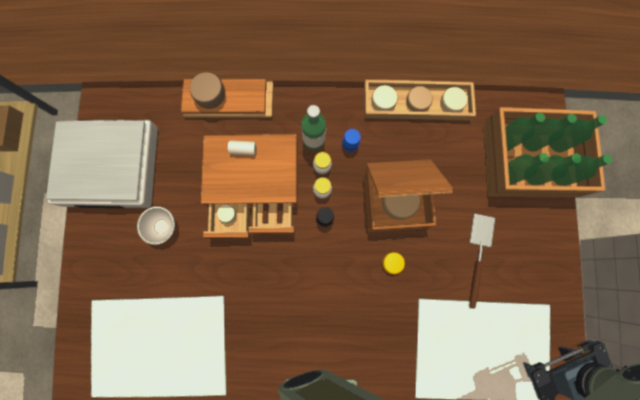

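The chest is at the left of the top view, about (250,170). The cheese drawer is its left one, front at about (226,235), and the knife drawer is to the right of it. The keeper is at about (402,200), with its lid edge at (370–450,195). I'll enlarge both areas.

Run:
```python
import cv2
t=cv2.imread("pics/top0.png");s=cv2.imread("pics/scene0.png")
c=lambda i,x,y,w,h,k:cv2.resize(i[y:y+h,x:x+w],None,fx=k,fy=k,interpolation=cv2.INTER_CUBIC)
cv2.imwrite("pics/t1.png",c(t,195,125,265,145,3)) 
cv2.imwrite("pics/s1.png",c(s,235,165,170,130,4.5))
```

```text
(no output)
```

View pics/t1.png

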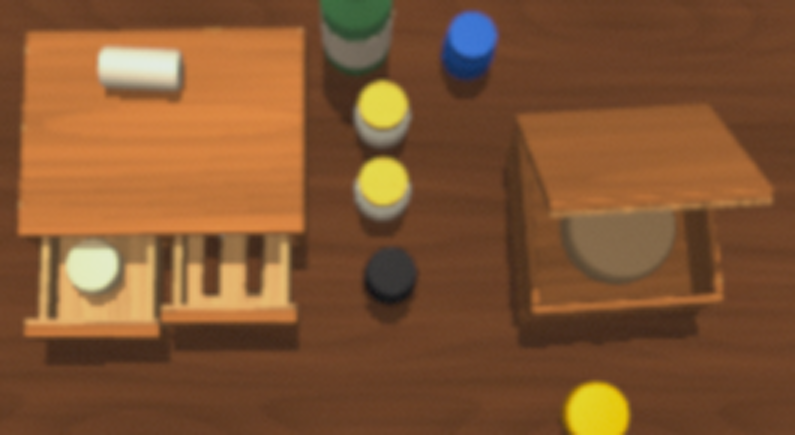

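View pics/s1.png

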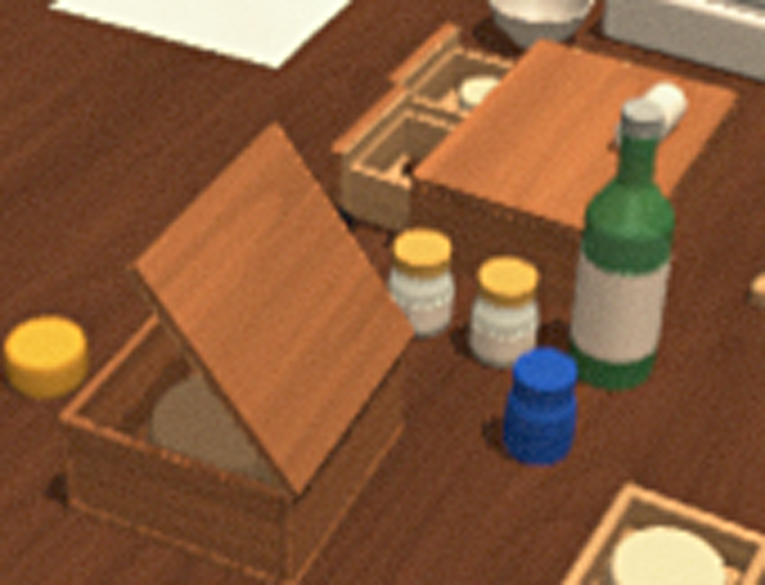

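The enlarged views show these points.

| Item | Top crop | Scene crop |
|---|---|---|
| Cheese drawer panel top | (25–158, 321–336) | (392,82)–(452,27) |
| Lid front corners | (552,210), (771,197) | (275,125), (137,265) |
| Lid hinge corners | (518,117), (710,106) | (412,332), (297,492) |

```bash
cat > h.py <<'E'
import numpy as np,cv2
from scipy.spatial.transform import Rotation as R
from workcell import *
def ray(n,p):
    m=camera_model(n);K=np.array([[m['fx'],0,m['cx']],[0,m['fy'],m['cy']],[0,0,1]])
    u=cv2.undistortPoints(np.array([[p]],float),K,m['dist'])[0,0]
    d=R.from_euler('xyz',m['rotation'],degrees=True).as_matrix()@[u[0],-u[1],-1]
    return m['origin'],d/np.linalg.norm(d)
def at(n,p,z):
    o,d=ray(n,p);return o+d*(z-o[2])/d[2]
def tri(pt,ps):
    (a,d),(b,e)=ray("top",pt),ray("scene",ps)
    s=np.linalg.lstsq(np.c_[d,-e],b-a,rcond=None)[0]
    P,Q=a+s[0]*d,b+s[1]*e;return (P+Q)/2,np.linalg.norm(P-Q)
T=lambda x,y:((x+.5)/3-.5+195,(y+.5)/3-.5+125)
S=lambda x,y:((x+.5)/4.5-.5+235,(y+.5)/4.5-.5+165)
E
python3 - <<'E'
from h import *
np.set_printoptions(precision=1,suppress=True)
for k,a,b in [("lidFL",(552,206),(275,125)),("lidFR",(771,191),(137,265)),("hingeL",(518,117),(412,332)),("hingeR",(710,106),(297,492)),
 ("cheeseL",(25,335),(452,25)),("cheeseR",(158,335),(392,82)),("knifeL",(163,319),(405,87)),("knifeR",(296,320),(337,150)),
 ("chestFR",(303,233),(415,178)),("chestBL",(27,31),(735,95)),("chestBR",(303,29),(590,228)),("jarA",(383,181),(422,248)),("jarB",(383,105),(508,277)),("wheel",(597,411),(46,340)),("keepFR",(533,304),(155,315)),("keepFrontR",(720,296),(66,415))]:
    p,e=tri(T(*a),S(*b));print(k,p,round(e,1))
for q in[(25,335),(158,335),(163,319),(296,320)]:print(at("top",T(*q),79))
for q in[(20,232),(303,232),(27,31),(303,29)]:print(at("top",T(*q),85))
E
```

```text
lidFL [ 599.6 -134.1  244.1] 0.2
lidFR [ 613.9 -313.6  244.6] 0.6
hingeL [ 709.3 -126.8  100.4] 1.1
hingeR [ 723.3 -308.4  102.3] 0.7
cheeseL [502.4 334.1  75.4] 3.6
cheeseR [504.6 208.9  74.9] 3.9
knifeL [519.9 204.8  76.3] 4.9
knifeR [520.8  80.5  77.1] 5.3
chestFR [601.5  74.8  79.5] 2.8
chestBL [792.5 345.2  82.6] 4.9
chestBR [778.9  69.1 102.1] 30.3
jarA [651.5  -1.1  74. ] 1.5
jarB [726.5  -0.1  73.7] 0.6
wheel [ 436.6 -209.8   36.1] 3.1
keepFR [ 523.3 -155.7   60.9] 36.7
keepFrontR [ 543.7 -315.5   90.5] 1.2
[500.6 332.   79. ]
[502.6 207.1  79. ]
[517.6 203.   79. ]
[518.4  78.9  79. ]
[596.9 340.4  85. ]
[600.4  73.8  85. ]
[794.  345.9  85. ]
[798.4  78.   85. ]
```

Every point agrees with the text: lid about 0.91 rad, hinge z about 94, drawer panel centre (501,270), and the two drawers' panels 128 mm apart. I'll do the lid first and fly over it with the fingers shut.

Request:
carry_out(commands=[[0,0,0,0,0,-45,-1],[0,0,0,0,0,-90,-1],[0,0,0,0,0,-126,-1],[0,0,8,46,-12,-126,-1],[0,0,16,92,-24,-126,-1],[0,0,16,138,-35,-126,-1],[0,0,16,184,-47,-126,-1],[0,0,16,230,-59,-126,-1],[0,0,16,276,-71,-126,-1],[0,0,16,322,-83,-126,-1],[0,0,16,368,-94,-126,-1],[0,0,16,414,-106,-126,-1],[0,0,16,460,-118,-126,-1],[0,0,16,506,-130,-126,-1],[0,0,16,547,-140,-126,-1],[0,0,16,547,-140,-126,-1],[0,0,16,547,-140,-126,-1],[0,0,16,547,-140,-126,-1],[0,0,16,547,-140,-126,-1]])

```text
time_s: 2.0
ee_pos: [661.9, -222.3, 340.5]
ee_rot: [180.0, -0.0, 3.9]
force: [-0.9, -0.6, 0.3]
gripper_width: 0.2
gripper_force: 0.0
```

Request:
carry_out(commands=[[0,0,0,0,0,30,-1],[0,0,0,0,0,60,-1],[0,0,0,0,0,80,-1],[0,0,0,0,0,92,-1],[0,0,0,-6,0,95,-1],[0,0,0,-12,0,98,-1],[0,0,0,-18,0,102,-1],[0,0,0,-21,0,104,-1],[0,0,0,-24,0,105,-1],[0,0,0,-24,0,105,-1]])

```text
time_s: 3.0
ee_pos: [638.7, -223.0, 235.4]
ee_rot: [180.0, -0.0, 4.0]
force: [-0.2, -1.0, 0.4]
gripper_width: 0.4
gripper_force: 0.0
```

Run:
```python
from h import *
s=grab_frame("scene");t=grab_frame("top")
k=lambda i:cv2.resize(i,(400,300),interpolation=cv2.INTER_CUBIC)
cv2.imwrite("pics/m1.png",np.hstack([k(s[165:300,225:405]),k(t[130:265,340:520])])[:,:,::-1])
```

```text
(no output)
```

View pics/m1.png

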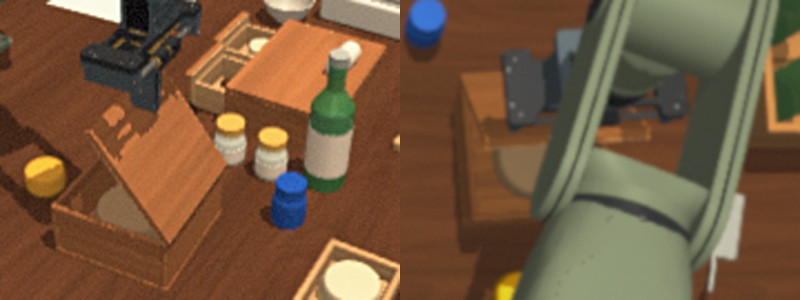

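The shut fingertips are just above the lid's top face near its front edge (scene half, about (145,105)). Nothing else is near. I'll push along the hinge arc.

Request:
carry_out(commands=[[0,0,0,-2.4,0,1.6,-1],[0,0,0,-4.8,0,3.2,-1],[0,0,0,-7.2,0,4.8,-1],[0,0,0,-9.6,0,6.5,-1],[0,0,0,-12,0,8,-1],[0,0,0,-14.2,0,9.8,-1],[0,0,0,-16.4,0,11.6,-1],[0,0,0,-18.6,0,13.4,-1],[0,0,0,-21,0,15.2,-1],[0,0,0,-23,0,17,-1]])

```text
time_s: 4.1
ee_pos: [615.8, -224.6, 217.8]
ee_rot: [180.0, -0.0, 4.0]
force: [2.0, 0.6, 0.9]
gripper_width: 0.8
gripper_force: 0.7
```

Request:
carry_out(commands=[[0,0,0,-2.6,0,2.5,-1],[0,0,0,-5.2,0,5,-1],[0,0,0,-7.8,0,7.5,-1],[0,0,0,-10.4,0,10.1,-1],[0,0,0,-12.8,0,12.8,-1],[0,0,0,-15.2,0,15.5,-1],[0,0,0,-17.5,0,18.3,-1],[0,0,0,-19.9,0,21,-1],[0,0,0,-22,0,23.9,-1],[0,0,0,-24.1,0,26.8,-1],[0,0,0,-26.2,0,29.7,-1],[0,0,0,-28.3,0,32.6,-1],[0,0,0,-30.1,0,35.7,-1],[0,0,0,-32,0,38.8,-1],[0,0,0,-33.8,0,41.9,-1],[0,0,0,-35.7,0,45,-1],[0,0,0,-37.3,0,48.2,-1],[0,0,0,-38.9,0,51.5,-1],[0,0,0,-40.5,0,54.7,-1],[0,0,0,-42,0,58,-1]])

```text
time_s: 6.1
ee_pos: [574.1, -227.5, 159.7]
ee_rot: [180.0, -0.0, 4.0]
force: [1.5, 0.1, 0.4]
gripper_width: 0.6
gripper_force: 0.5
```

Run:
```python
from h import *
s=grab_frame("scene");t=grab_frame("top")
k=lambda i:cv2.resize(i,(400,300),interpolation=cv2.INTER_CUBIC)
cv2.imwrite("pics/m2.png",np.hstack([k(s[165:300,225:405]),k(t[130:265,340:520])])[:,:,::-1])
```

```text
(no output)
```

View pics/m2.png

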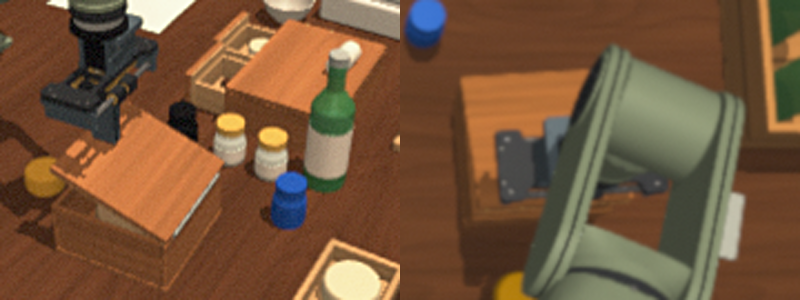

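The lid follows the fingers and is down to about 20°. I'll finish the arc, slowing near the end.

Request:
carry_out(commands=[[0,0,0,-1.3,0,3.3,-1],[0,0,0,-2.6,0,6.7,-1],[0,0,0,-3.9,0,10,-1],[0,0,0,-5.2,0,13.4,-1],[0,0,0,-6.2,0,16.9,-1],[0,0,0,-7.2,0,20.4,-1],[0,0,0,-8.2,0,23.8,-1],[0,0,0,-9.2,0,27.3,-1],[0,0,0,-10,0,30.8,-1],[0,0,0,-10.6,0,34.3,-1],[0,0,0,-11.3,0,37.8,-1],[0,0,0,-11.9,0,41,-1],[0,0,0,-12.3,0,43.5,-1],[0,0,0,-12.6,0,46,-1],[0,0,0,-12.9,0,48,-1],[0,0,0,-13,0,49.5,-1],[0,0,0,-13,0,51,-1],[0,0,0,-13,0,52,-1],[0,0,0,-13,0,53,-1]])

```text
time_s: 8.1
ee_pos: [561.0, -228.4, 106.8]
ee_rot: [180.0, 0.0, 4.0]
force: [0.9, 0.8, 1.2]
gripper_width: -0.1
gripper_force: 0.5
```

Now the last few millimetres, in small steps until the force rises.

Request:
carry_out(commands=[[0,0,0,0,0,1,-1],[0,0,0,0,0,2,-1],[0,0,0,0,0,3,-1],[0,0,0,0,0,3,-1]])

```text
time_s: 8.5
ee_pos: [561.0, -228.5, 104.3]
ee_rot: [180.0, 0.0, 4.0]
force: [-0.9, 1.2, 3.7]
gripper_width: 0.6
gripper_force: 1.7
```

Request:
carry_out(commands=[[0,0,0,0,0,0.7,-1],[0,0,0,0,0,1.4,-1],[0,0,0,0,0,2,-1],[0,0,0,0,0,2,-1]])

```text
time_s: 8.9
ee_pos: [561.1, -228.5, 104.2]
ee_rot: [180.0, -0.0, 4.0]
force: [-4.4, 2.0, 12.7]
gripper_width: 0.6
gripper_force: 6.6
```

The lid is on a hard stop: the tip stays at z = 104.2, the top of a flat lid, as the force rises. Next I lift off and move to in front of the cheese drawer.

Request:
carry_out(commands=[[0,0,0,0,0,-10,-1],[0,0,0,0,0,-40,-1],[0,0,0,0,0,-80,-1],[0,0,0,-6,-45,-100,-1],[0,0,1,-12,-90,-100,-1],[0,0,2,-18,-138,-100,-1],[0,0,3,-24,-186,-100,-1],[0,0,3,-30,-234,-100,-1],[0,0,3,-36,-282,-100,-1],[0,0,3,-42,-330,-100,-1],[0,0,3,-48,-378,-100,-1],[0,0,3,-56,-426,-100,-1],[0,0,3,-62,-474,-100,-1],[0,0,3,-66,-504,-100,-1],[0,0,3,-66,-504,-100,-1],[0,0,3,-66,-504,-100,-1],[0,0,3,-66,-504,-100,-1]])

```text
time_s: 10.6
ee_pos: [460.1, 268.8, 201.9]
ee_rot: [180.0, -0.0, 1.0]
force: [-0.2, -0.1, -0.8]
gripper_width: 0.5
gripper_force: 0.0
```

Run:
```python
from h import *
s=grab_frame("scene");t=grab_frame("top")
k=lambda i:cv2.resize(i,(400,300),interpolation=cv2.INTER_CUBIC)
cv2.imwrite("pics/m3.png",np.hstack([k(s[165:300,225:405]),k(t[125:305,195:455])])[:,:,::-1])
```

```text
(no output)
```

View pics/m3.png

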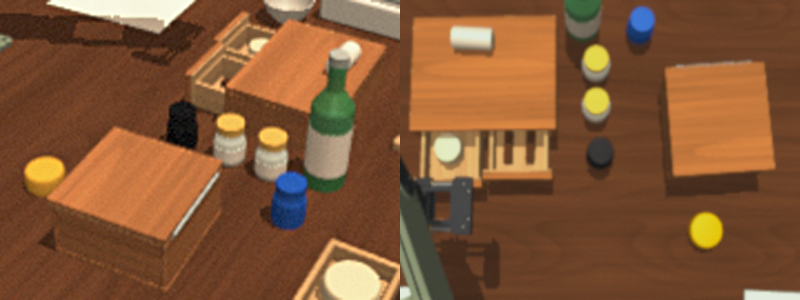

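The lid lies flat and the hand is in front of the cheese drawer. I'll go down and make contact slowly.

Request:
carry_out(commands=[[0,0,0,0,0,45,-1],[0,0,0,0,0,90,-1],[0,0,0,0,0,130,-1],[0,0,0,0,0,155,-1],[0,0,0,0,0,165,-1],[0,0,0,0,0,165,-1],[0,0,0,6,0,165,-1],[0,0,0,12,0,165,-1],[0,0,0,16,0,165,-1],[0,0,0,19,0,165,-1],[0,0,0,21,0,165,-1],[0,0,0,23,0,165,-1],[0,0,0,25,0,165,-1],[0,0,0,27,0,165,-1],[0,0,0,29,0,165,-1],[0,0,0,31,0,165,-1]])

```text
time_s: 12.3
ee_pos: [490.8, 270.2, 36.9]
ee_rot: [180.0, 0.0, 1.0]
force: [-1.8, 0.6, 0.6]
gripper_width: 0.3
gripper_force: 0.8
```

Request:
carry_out(commands=[[0,0,0,3,0,0,-1],[0,0,0,6,0,0,-1],[0,0,0,9,0,0,-1],[0,0,0,12,0,0,-1],[0,0,0,15,0,0,-1],[0,0,0,18,0,0,-1],[0,0,0,21,0,0,-1],[0,0,0,24,0,0,-1],[0,0,0,27,0,0,-1],[0,0,0,30,0,0,-1],[0,0,0,33,0,0,-1],[0,0,0,36,0,0,-1],[0,0,0,39,0,0,-1],[0,0,0,42,0,0,-1],[0,0,0,45,0,0,-1],[0,0,0,48,0,0,-1],[0,0,0,51,0,0,-1],[0,0,0,54,0,0,-1],[0,0,0,57,0,0,-1]])

```text
time_s: 14.2
ee_pos: [548.1, 271.3, 36.9]
ee_rot: [180.0, -0.0, 1.0]
force: [-0.6, 0.4, 0.9]
gripper_width: 0.0
gripper_force: 0.8
```

Request:
carry_out(commands=[[0,0,0,2,0,0,-1],[0,0,0,4,0,0,-1],[0,0,0,6,0,0,-1],[0,0,0,8,0,0,-1],[0,0,0,10,0,0,-1],[0,0,0,12,0,0,-1],[0,0,0,14,0,0,-1],[0,0,0,15,0,0,-1],[0,0,0,16,0,0,-1]])

```text
time_s: 15.1
ee_pos: [563.9, 271.6, 36.9]
ee_rot: [180.0, -0.0, 1.0]
force: [-1.5, 1.8, 0.1]
gripper_width: 0.1
gripper_force: 0.8
```

Request:
carry_out(commands=[[0,0,0,1,0,0,-1],[0,0,0,2,0,0,-1],[0,0,0,3,0,0,-1],[0,0,0,4,0,0,-1],[0,0,0,5,0,0,-1],[0,0,0,6,0,0,-1],[0,0,0,6,0,0,-1]])

```text
time_s: 15.8
ee_pos: [566.4, 271.5, 37.0]
ee_rot: [179.9, 0.4, 1.0]
force: [-10.7, 1.8, 6.1]
gripper_width: 0.9
gripper_force: 5.2
```

Request:
carry_out(commands=[[0,0,0,1,0,0,-1],[0,0,0,2,0,0,-1],[0,0,0,2,0,0,-1]])

```text
time_s: 16.1
ee_pos: [566.3, 271.5, 37.0]
ee_rot: [179.9, 0.6, 1.0]
force: [-15.4, 2.1, 8.9]
gripper_width: 0.4
gripper_force: 7.8
```

Request:
carry_out(commands=[[0,0,0,-4,0,0,-1],[0,0,0,-15,0,0,-1],[0,0,0,-45,0,0,-1],[0,0,0,-80,0,0,-1],[0,0,0,-110,0,-30,-1],[0,0,0,-150,0,-60,-1],[0,0,0,-200,0,-100,-1],[0,0,0,-230,0,-140,-1],[0,0,0,-230,0,-140,-1],[0,0,0,-230,0,-140,-1]])

```text
time_s: 17.1
ee_pos: [342.3, 268.1, 178.8]
ee_rot: [-179.8, -0.3, 1.1]
force: [-0.1, 0.1, -1.1]
gripper_width: 0.3
gripper_force: 0.0
```

Run:
```python
from h import *
t=grab_frame("top");s=grab_frame("scene")
k=lambda i:cv2.resize(i,(400,300),interpolation=cv2.INTER_CUBIC)
cv2.imwrite("pics/m4.png",np.vstack([cv2.resize(t[125:270,195:460],(796,300),interpolation=cv2.INTER_CUBIC),cv2.resize(s[165:300,225:465],(796,300),interpolation=cv2.INTER_CUBIC)])[:,:,::-1])
```

```text
(no output)
```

View pics/m4.png

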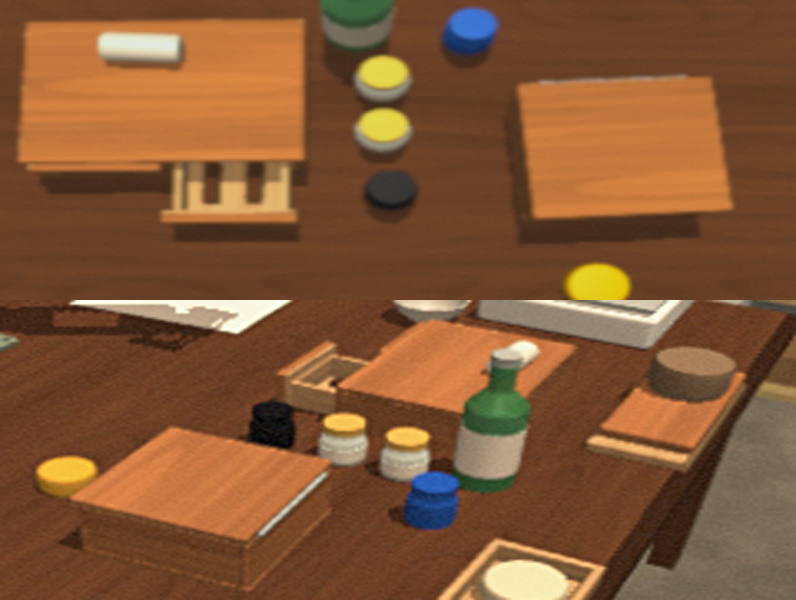

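The cheese drawer is home, with its panel flush against the chest front. The lid is flat, the knife drawer is where it was (front edge about row 232, as before), and nothing else has moved. I'll hand the job in.

```bash
python3 -c "
from workcell import workorder
print(workorder.job_done())"
```

```text
the job is handed in; nothing more can be done
None
```

I pushed the cheese drawer fully home and the keeper's lid flat onto its box, left the knife drawer standing open as it was, saw nothing else moved in the final pictures, and handed the job in at about 17 s.

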